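# Click a food box lid shut all round

### The arm

A 7-joint arm with a two-finger parallel gripper is mounted at the origin on the work surface. World frame = base frame: x ahead of the robot, y to its left, z up, the work surface at z = 0. Lengths are in m, angles in rad, forces in N, time in s.
With the tool pointing down it reaches from about 0.425 to 0.875 m from the base axis. Payload 4.7 kg.
Tool frame: the origin (TCP) lies at the very end of the fingers, on their centre line; the grasp point (between the pads) lies 19 mm behind it; z points along the fingers, y is the direction in which the jaws open and shut (so a half turn about z gives the same grasp; the last joint's range is limited). The gripper opens to 85 mm and grips with 20 to 120 N. Pads are 22 mm wide; open, the fingers measure 114 mm over their backs; the gripper's body (76 mm by 85 mm) begins 54 mm behind the grasp point. The pads swing forward as they close: fully open they stand 13 mm farther back than shut.
Start: joints at [1.182, 0.321, -0.07, 1.45, 0.023, 1.371, -0.057], TCP at [0.255, -0.598, 0.231] pointing down, gripper open.
Joint ranges: [-2.86, 2.86], [-0.3, 2.09], [-1.38, 1.24], [0.06, 2.45], [-1.56, 4.7], [0.09, 2.05], [-2.69, 2.69]. Speed limits (rad/s): [2.57, 2.57, 3.14, 3.14, 3.14, 3.14, 3.14].

### API

Orientations are given as [roll, pitch, yaw] about the fixed x, y, z axes, in that order (R = Rz(yaw) Ry(pitch) Rx(roll)).
In Python, from bench import sensors, viewer, bot gives the robot as it stands.
- The arm moves only by the tool jog_arm, never from a script. Its argument "targets" is a list of rows, each a list of 3 entries, a list of its own where there are three numbers: the turn, a rotation vector about the tool's x, y, z in degrees, then the shift along the tool's x, y, z in mm, then the finger opening in mm, from 0 to 85.4. A call has 1 to 20 rows; each row is the pose to reach, as a shift and turn from the pose commanded when the call began, along the tool's axes at that moment; what a row does not reach only later rows make up. A row lasts 1/10 s, in which the tool goes at most 50 mm and 8.59 degrees, less where a joint would pass 70% of its speed; a pose out of reach is approached as far as the arm can. A call with a gripper value outside its range is refused whole. The fingers move at their own pace and stop on an object; "squeeze" is the grip in N (left out, the last holds). Time passes only in rows, so rows that repeat a pose let the fingers close. It gives the time, the measured TCP pose, the force and the opening at its end, in the units of the state.
- sensors.get_state(): the state, without advancing time (a new reading comes with each control period).
- viewer.read_camera(name): name is "scene" or "top" or "wrist"; returns the picture (384x512x3 uint8, blue, green, red); there is no depth.
- viewer.camera_info(name): a dict with "fx", "fy", "cx", "cy" (pixels), "cam_to_world" (4x4, takes a point from camera to world coordinates); the wrist camera has in their place "hand_eye" (4x4, takes a point from camera to tool coordinates, whose origin is the TCP and whose axes are the flange's). Camera axes: x right, y down, z forward; pixel columns grow to the right and rows downward; lengths in m; the calibration is good to about 2 mm. The wrist camera is an equidistant fisheye: a pixel r from the principal point sees the ray r / f radians off the axis. A picture is of the moment at which its call begins: read the wrist's pose just before it. camera_info takes no time and is no camera call.
- bot.close_job(): hands the job in, once; it reports no verdict.
The state is a dict: "clock": time; "joint_pos": joint angles; "dq": joint speeds; "joint_efforts": joint torques, N m; "ee_pos": TCP position; "ee_rot": TCP orientation; "force": force on the tool from outside, world axes, zero at the start; "torque": the same for the moment, N m; "gripper_width": finger opening in m.
Only numpy, scipy, OpenCV 4.12 (cv2) and the standard library are available. Lean on these libraries where they do the work, as an engineer would, in place of code of your own. Each camera call takes 0.05 s, during which the arm holds its last target.

### The job

One of the two food boxes on the packing table has its lid only laid on: the rim section in each of its four sides still sticks up. Go round it with the fingers, pressing down each of these four sections, in any order, until every one clicks shut and lies flush; the box stays standing about where it is. Do not pick up or shove the box, and leave the box that is already shut and everything else on the table where it stands.

Things in the scene. Friction and masses are not known exactly. Their poses are not given: they have to be found in the camera images.
- box: The loose box to close: black tub, white lid, 130 mm along its x, 170 along its y, lid top 64 mm above the table, about 0.8 kg. Origin: centre of its underside, z up. Middle of the lid (66 x 106) and the four corners (32 x 32) are fixed and flush; in each side between the corners a rim section stands up, hinged on the middle panel's edge (33 mm from centre for long sides, 53 for short).
- sec_near (a joint): Rim section on the near long side (towards the box's own -x): white plate 102 x 32 x 4 mm. Hinge angle, rad: 0 = standing up, its outer edge 12 mm above the flush lid; 0.40 = clicked shut, flush on a rigid stop. Resists about 6 N at the press point at first, less and less up to half way, then snaps over and stays; let go before half way it springs back up.
- press_near (a point): Press point of that section (near): on its top face, midway along it, 24 mm out from its hinge line (8 mm in from the outer edge); moves with the section: 73 mm above the table while up, 64 mm when shut.
- sec_far (a joint): Rim section on the far long side (box's +x): white plate 102 x 32 x 4 mm. Hinge angle, rad: 0 = standing up, its outer edge 12 mm above the flush lid; 0.40 = clicked shut, flush on a rigid stop. Resists about 6 N at the press point at first, less and less up to half way, then snaps over and stays; let go before half way it springs back up.
- press_far (a point): Press point of that section (far): on its top face, midway along it, 24 mm out from its hinge line (8 mm in from the outer edge); moves with the section: 73 mm above the table while up, 64 mm when shut.
- sec_left (a joint): Rim section on the left short side (box's +y): white plate 62 x 32 x 4 mm. Hinge angle, rad: 0 = standing up, its outer edge 12 mm above the flush lid; 0.40 = clicked shut, flush on a rigid stop. Resists about 6 N at the press point at first, less and less up to half way, then snaps over and stays; let go before half way it springs back up.
- press_left (a point): Press point of that section (left): on its top face, midway along it, 24 mm out from its hinge line (8 mm in from the outer edge); moves with the section: 73 mm above the table while up, 64 mm when shut.
- sec_right (a joint): Rim section on the right short side (box's -y): white plate 62 x 32 x 4 mm. Hinge angle, rad: 0 = standing up, its outer edge 12 mm above the flush lid; 0.40 = clicked shut, flush on a rigid stop. Resists about 6 N at the press point at first, less and less up to half way, then snaps over and stays; let go before half way it springs back up.
- press_right (a point): Press point of that section (right): on its top face, midway along it, 24 mm out from its hinge line (8 mm in from the outer edge); moves with the section: 73 mm above the table while up, 64 mm when shut.
- shut_box: An identical loose box whose lid is already shut all round (flat top, 64 mm high); to be left alone. Origin: centre of its underside.
- jam_jar: Bystander, loose: closed jam jar, 58 mm across, 85 mm tall, between the two boxes. Origin: centre of its underside as it stands or lies.
- tin_can: Bystander, loose: closed tin can, 68 mm across, 95 mm tall, beyond the boxes. Origin: centre of its underside as it stands or lies.
- tape_roll: Bystander, loose: cardboard tape roll lying flat, 70 mm across, 30 mm tall, between the boxes at the robot's side. Origin: centre of its underside as it stands or lies.
- marker: Bystander, loose: marker pen lying flat, 115 mm long, 15 mm thick. Origin: centre of its underside as it stands or lies.
- mug: Bystander, loose: white mug, 80 mm across, 90 mm tall, left side. Origin: centre of its underside as it stands or lies.
- scanner: Bystander, loose: hand scanner lying flat, about 180 mm long, 35 mm thick, right side. Origin: centre of its underside as it stands or lies.
- honey_jar: Bystander, loose: closed honey jar, 68 mm across, 100 mm tall, beyond the boxes. Origin: centre of its underside as it stands or lies.
Things that resemble listed ones, but are neither listed nor needed, are in the scene too. What is shaped like the box but orange is not meant.

How it is judged:
At the end, for the whole second after the job is handed in: All four rim sections of the open box are clicked shut (each hinge above 0.36 of 0.40 rad), and the box stands flat on the table (underside within 6 mm of it, tilt under 0.05 rad) at rest (value of joint each of sec_near, sec_far, sec_left, sec_right above 0.36 rad and height (world z) of box below 0.006 m and angle between box's own z axis and vertical below 0.05 rad and linear speed of box below 0.02 m/s); the robot touches nothing.
It fails at once if the box is lifted or tipped (height (world z) of box above 0.012 m or angle between box's own z axis and vertical above 0.17 rad).
It fails at once if the box is pressed with the arm or the gripper's body instead of the fingers (contact force between the arm and box above 3 N).
It fails at once if the box is shoved more than 50 mm from its place (distance of box from where it was at the start of the episode above 0.05 m).
It fails at once if the shut box is moved more than 20 mm or lifted (distance of shut_box from where it was at the start of the episode above 0.02 m or height (world z) of shut_box above 0.012 m).
It fails at once if a bystander is moved more than 30 mm or lifted (distance of any of jam_jar, tin_can, tape_roll, marker, mug, scanner, honey_jar from where it was at the start of the episode above 0.03 m or height (world z) of any of jam_jar, tin_can, tape_roll, marker, mug, scanner, honey_jar above 0.015 m).
It also fails if it takes over 38 s, if anything falls off the work surface, if the arm or the gripper's body presses on something with over 40 N, if the wrist force passes 120 N, or if a joint passes its speed limit or range.

## Working session

There is one attempt and no reset: what is moved stays moved. The work goes in short steps, Python scripts to look and compute and a tool call to move; the robot and the scene stay as the last step left them, time stands still between calls to the robot, and variables do not carry over. Pictures are saved under pics/ and viewed, and the job is handed in when it is done.

Besides the shell and the picture viewer there is one more tool, called after "Emit:" by a JSON object that holds its "name" and its "arguments", one argument or row to a line. jog_arm: Moves the arm, as the interface text tells. Its arguments: {"type":"object","properties":{"targets":{"type":"array"},"squeeze":{"type":"number"}},"required":["targets"]}

```bash
mkdir -p pics; ls
python3 - <<'E'
from bench import sensors, viewer, bot
import cv2,numpy as np
np.set_printoptions(precision=4,suppress=True)
s=sensors.get_state()
for k,v in s.items(): print(k,np.array(v))
for n in ("scene","top","wrist"):
    im=viewer.read_camera(n); cv2.imwrite(f"pics/{n}0.png",im)
    i=viewer.camera_info(n); print(n,{k:np.array(v) for k,v in i.items()})
E
```

```text
pics
clock 0.0
joint_pos [ 1.1821  0.3218 -0.0701  1.4517  0.0226  1.3708 -0.0569]
dq [-0.0001 -0.0005 -0.0017 -0.0002 -0.0008 -0.0022 -0.0027]
joint_efforts [  0.0001 -49.3582  -0.3822 -31.4334   0.013    0.0113  -0.    ]
ee_pos [ 0.2545 -0.5975  0.2302]
ee_rot [-3.1397  0.0001  0.4028]
force [-0.7837  0.2015  0.5139]
torque [-0.001  -0.0546 -0.0908]
gripper_width 0.08558148569900416
scene {'fx': array(445.1309), 'fy': array(445.1309), 'cx': array(258.0062), 'cy': array(183.2925), 'cam_to_world': array([[-0.383 ,  0.7756, -0.5018,  1.1928],
       [ 0.9237,  0.3237, -0.2048,  0.2488],
       [ 0.0036, -0.5419, -0.8404,  1.151 ],
       [ 0.    ,  0.    ,  0.    ,  1.    ]])}
top {'fx': array(347.2813), 'fy': array(347.2813), 'cx': array(254.95), 'cy': array(190.721), 'cam_to_world': array([[ 0.0211, -0.9803,  0.1965,  0.3556],
       [-0.9994, -0.026 , -0.0226,  0.0089],
       [ 0.0273, -0.1959, -0.9802,  1.0167],
       [ 0.    ,  0.    ,  0.    ,  1.    ]])}
wrist {'fx': array(297.3186), 'fy': array(297.3186), 'cx': array(251.9506), 'cy': array(187.8055), 'hand_eye': array([[ 0.0002, -0.9654, -0.2608,  0.0655],
       [ 1.    ,  0.0001,  0.0003,  0.    ],
       [-0.0002, -0.2608,  0.9654, -0.1428],
       [ 0.    ,  0.    ,  0.    ,  1.    ]])}
```

View pics/scene0.png

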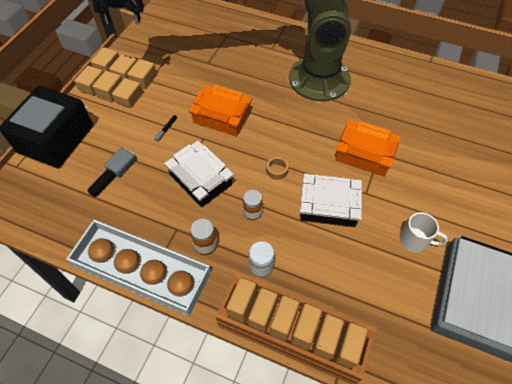

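View pics/top0.png

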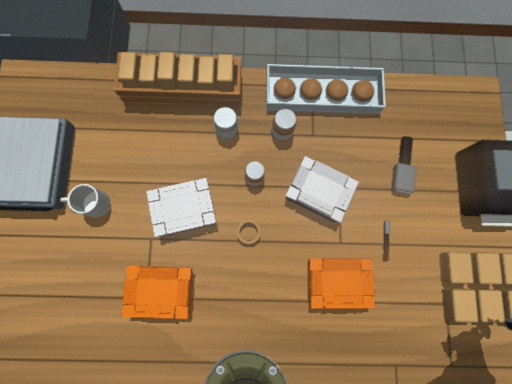

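View pics/wrist0.png

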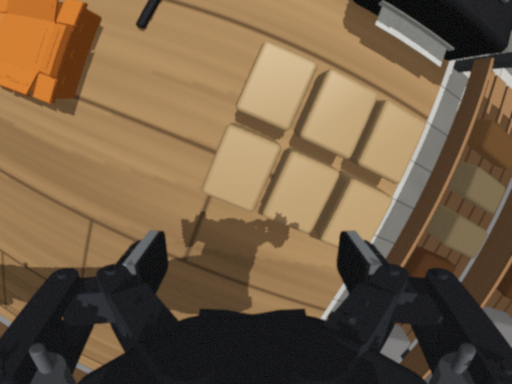

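Candidates: white boxes at top-view (321,189) and (181,208). Orange boxes at (157,292) and (342,283) are excluded by description. I'll crop both white boxes in both fixed views.

Run:
```python
import cv2,numpy as np
s=cv2.imread('pics/scene0.png');t=cv2.imread('pics/top0.png')
f=lambda a:cv2.resize(a,(400,300),interpolation=cv2.INTER_CUBIC)
a=np.hstack([f(s[135:210,150:250]),f(s[165:240,285:385])])
b=np.hstack([f(t[150:225,271:371]),f(t[170:245,131:231])])
cv2.imwrite('pics/crop0.png',np.vstack([a,b]))
```

```text
(no output)
```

View pics/crop0.png

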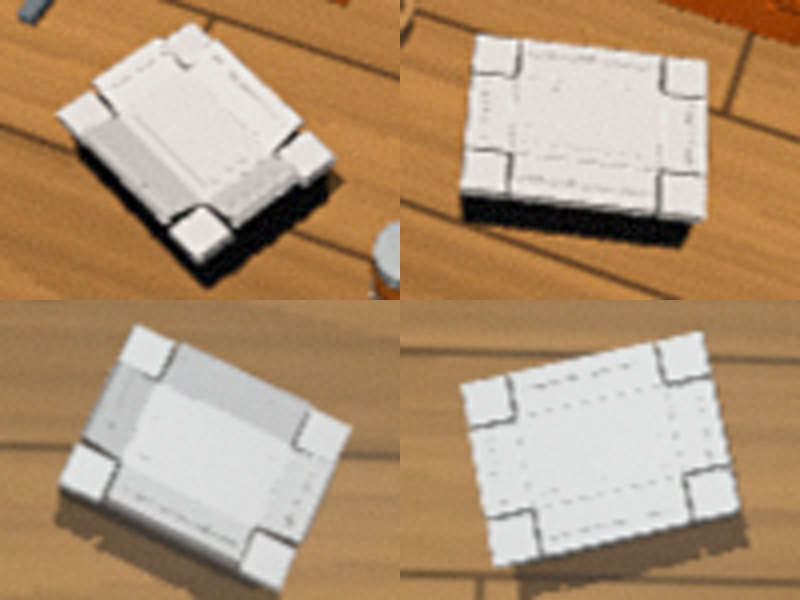

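The open box is the one at top (321,189) / scene (200,170): its sections are tilted, grey-shaded and stand above the corners. The box at top (181,208) is flat all round. Next I'll measure the open box's pose from its lid corners.

```bash
cat > h.py <<'E'
from bench import sensors, viewer
import cv2,numpy as np
from scipy.spatial.transform import Rotation as R
np.set_printoptions(precision=4,suppress=True)
def cast(name,uv,z):
    i=viewer.camera_info(name);T=np.array(i['cam_to_world'])
    uv=np.atleast_2d(uv).astype(float)
    d=np.c_[(uv[:,0]-i['cx'])/i['fx'],(uv[:,1]-i['cy'])/i['fy'],np.ones(len(uv))]@T[:3,:3].T
    return T[:3,3]+d*((z-T[2,3])/d[:,2])[:,None]
def proj(name,P):
    i=viewer.camera_info(name);T=np.array(i['cam_to_world'])
    c=(np.atleast_2d(P)-T[:3,3])@T[:3,:3]
    return np.c_[i['fx']*c[:,0]/c[:,2]+i['cx'],i['fy']*c[:,1]/c[:,2]+i['cy']]
E
python3 - <<'E'
from h import *
for n,c in (('top',(321,189)),('scene',(200,170))):
    im=cv2.imread(f'pics/{n}0.png'); hsv=cv2.cvtColor(im,cv2.COLOR_BGR2HSV)
    m=cv2.inRange(hsv,(0,0,120),(180,45,255))
    m=cv2.morphologyEx(m,cv2.MORPH_CLOSE,np.ones((5,5)))
    k,l=cv2.connectedComponents(m); mm=(l==l[c[1],c[0]]).astype(np.uint8)
    cn=max(cv2.findContours(mm,0,2)[0],key=cv2.contourArea)
    print(n,cv2.contourArea(cn))
    # quad approx
    h=cv2.convexHull(cn); q=cv2.approxPolyN(h,4) if hasattr(cv2,'approxPolyN') else cv2.boxPoints(cv2.minAreaRect(h))
    q=q.reshape(-1,2); print(q)
    P=cast(n,q,.064); print(P[:,:2]); print('edges',np.linalg.norm(np.roll(P,-1,0)-P,axis=1),'c',P.mean(0))
    for i in range(4):
        d=P[(i+1)%4]-P[i]; print(np.degrees(np.arctan2(d[1],d[0])))
# hand-read corners from the crops
hr={'top':[(305.2,156.2),(358.7,182),(341,222.5),(286,197)]}
P=cast('top',hr['top'],.064);print(P,P.mean(0),np.linalg.norm(np.roll(P,-1,0)-P,axis=1))
for n,c in (('jar',(255,166)),('mug',(84,196))): print(n,cast('top',c,.085))
E
```

```text
top 2620.0
[[359 180]
 [342 223]
 [284 195]
 [305 155]]
[[ 0.5855 -0.3079]
 [ 0.4619 -0.2558]
 [ 0.5365 -0.0946]
 [ 0.6549 -0.1545]]
edges [0.1341 0.1776 0.1326 0.1684] c [ 0.5597 -0.2032  0.064 ]
157.13976583944793
65.16601931329639
-26.825372009884195
-114.34284379954646
scene 2041.0
[[235 174]
 [199 200]
 [163 163]
 [194 136]]
[[ 0.5399 -0.0911]
 [ 0.6604 -0.1489]
 [ 0.5866 -0.306 ]
 [ 0.4587 -0.2674]]
edges [0.1336 0.1735 0.1336 0.1941] c [ 0.5614 -0.2034  0.064 ]
-25.633951327252287
-115.15689065122292
163.22462081649394
65.2736123801813
[[ 0.6513 -0.155   0.064 ]
 [ 0.5796 -0.3068  0.064 ]
 [ 0.4632 -0.2531  0.064 ]
 [ 0.531  -0.1003  0.064 ]] [ 0.5563 -0.2038  0.064 ] [0.1679 0.1282 0.1672 0.1322]
jar [[ 0.6124 -0.0112  0.085 ]]
mug [[0.5157 0.4473 0.085 ]]
```

Run:
```python
from h import *
c=np.array([.558,-.2035]);a=np.radians(-24.8);Rm=np.array([[np.cos(a),-np.sin(a)],[np.sin(a),np.cos(a)]])
def W(x,y,z): return np.r_[c+Rm@[x,y],z]
cor=np.array([W(x,y,.064) for x,y in ((-.065,-.085),(.065,-.085),(.065,.085),(-.065,.085))])
pp=np.array([W(-.055,0,.073),W(.055,0,.073),W(0,.075,.073),W(0,-.075,.073)])
print(pp)
st=sensors.get_state();p=np.array(st['ee_pos']);Rt=R.from_euler('xyz',st['ee_rot']).as_matrix()
print('Rt',Rt, st['clock'])
print('shift to press near/far/left/right at z.11 (mm tool)');
print(np.array([Rt.T@(np.r_[q[:2],.11]-p) for q in pp])*1000)
out=[]
for n,o in (('top',(271,150)),('scene',(150,130))):
    im=cv2.imread(f'pics/{n}0.png')[o[1]:o[1]+75,o[0]:o[0]+100]; im=cv2.resize(im,(400,300),interpolation=cv2.INTER_CUBIC)
    f=lambda P:np.round((proj(n,P)-o+.5)*4).astype(int)
    cv2.polylines(im,[f(cor)],True,(0,0,255),1)
    for q in f(pp): cv2.circle(im,tuple(int(v) for v in q),3,(0,160,0),-1)
    out.append(im)
cv2.imwrite('pics/ov0.png',np.hstack(out))
```

```text
[[ 0.5081 -0.1804  0.073 ]
 [ 0.6079 -0.2266  0.073 ]
 [ 0.5895 -0.1354  0.073 ]
 [ 0.5265 -0.2716  0.073 ]]
Rt [[ 0.92    0.392  -0.0006]
 [ 0.392  -0.92    0.0013]
 [-0.0001 -0.0015 -1.    ]] 0.15
shift to press near/far/left/right at z.11 (mm tool)
[[ 396.7338 -284.2721  120.8783]
 [ 470.5122 -202.6834  120.7544]
 [ 489.2517 -293.7812  120.8851]
 [ 377.9943 -193.1743  120.7476]]
```

View pics/ov0.png

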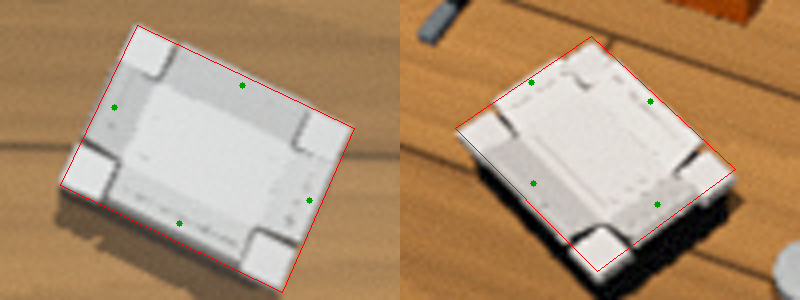

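The overlay fits in both views to about 2 mm: centre (0.558, -0.2035), yaw about -24.8°. I'll close the fingers, align the tool with the box and hover above the right section.

Emit:
{"name": "jog_arm", "arguments": {
  "targets": [
    [[0, 0, 8], [42, -21, 0], 0],
    [[0, 0, 16], [84, -43, 0], 0],
    [[0, 0, 24], [126, -64, 0], 0],
    [[0, 0, 32], [168, -86, 0], 0],
    [[0, 0, 40], [210, -107, 0], 0],
    [[0, 0, 48], [252, -129, 0], 0],
    [[0, 0, 48], [294, -150, 0], 0],
    [[0, 0, 48], [336, -172, 0], 0],
    [[0, 0, 48], [378, -193, 0], 0],
    [[0, 0, 48], [378, -193, 40], 0],
    [[0, 0, 48], [378, -193, 80], 0],
    [[0, 0, 48], [378, -193, 120], 0],
    [[0, 0, 48], [378, -193, 120], 0],
    [[0, 0, 48], [378, -193, 120], 0],
    [[0, 0, 48], [378, -193, 120], 0]
  ],
  "squeeze": 20
}}

```text
clock: 1.65
ee_pos: [0.5284, -0.2731, 0.1139]
ee_rot: [3.141, -0.004, -0.435]
force: [-0.2, 0.4, -0.2]
gripper_width: -0.0005
```

Run:
```python
from h import *
st=sensors.get_state();print(st['clock'],np.array(st['ee_pos']),np.array(st['ee_rot']),np.array(st['force']),np.array(st['joint_pos']))
a=viewer.read_camera('top');b=viewer.read_camera('wrist');cv2.imwrite('pics/w1.png',b);cv2.imwrite('pics/t1.png',cv2.resize(a[120:270,220:420],(800,600),interpolation=cv2.INTER_CUBIC))
st=sensors.get_state();print(st['clock'],np.array(st['ee_pos']),np.array(st['ee_rot']))
```

```text
1.65 [ 0.5284 -0.2731  0.1139] [ 3.1414 -0.004  -0.4353] [-0.1645  0.3962 -0.2039] [ 0.6422  0.2975 -0.2469  1.7308  0.0801  1.119  -1.635 ]
1.75 [ 0.5285 -0.2731  0.1141] [ 3.1413 -0.0046 -0.4352]
```

View pics/w1.png

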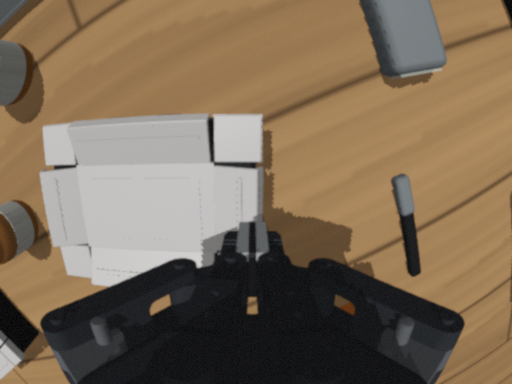

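View pics/t1.png

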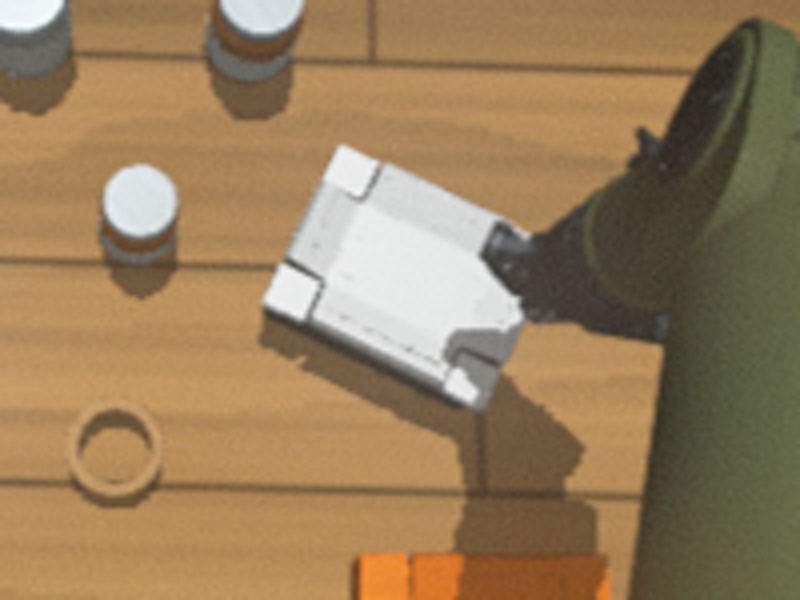

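```bash
cat >> h.py <<'E'
def wcast(uv,z,st):
    i=viewer.camera_info('wrist');H=np.array(i['hand_eye']);uv=np.atleast_2d(uv).astype(float)
    D=np.array([[i['fx'],0,i['cx']],[0,i['fy'],i['cy']],[0,0,1]])
    n=cv2.fisheye.undistortPoints(uv[:,None],D,np.zeros(4))[:,0]
    d=np.c_[n,np.ones(len(n))]
    T=np.eye(4);T[:3,:3]=R.from_euler('xyz',st['ee_rot']).as_matrix();T[:3,3]=st['ee_pos'];T=T@H
    d=d@T[:3,:3].T
    return T[:3,3]+d*((z-T[2,3])/d[:,2])[:,None]
E
python3 - <<'E'
from h import *
st=sensors.get_state()
P=wcast([(262,115),(44,128),(63,275)],.064,st);print(P)
c=np.array([.558,-.2035]);a=np.radians(-24.8);Rm=np.array([[np.cos(a),-np.sin(a)],[np.sin(a),np.cos(a)]])
print((P[:,:2]-c)@Rm, 'tcp in box',(np.array(st['ee_pos'])[:2]-c)@Rm)
E
```

```text
[[ 0.582  -0.3055  0.064 ]
 [ 0.6518 -0.1538  0.064 ]
 [ 0.5389 -0.0927  0.064 ]]
[[ 0.0646 -0.0825]
 [ 0.0643  0.0844]
 [-0.0638  0.0926]] tcp in box [ 0.0024 -0.0756]
```

Wrist-camera corners agree with the pose to 2–3 mm. I'll press the right section.

Emit:
{"name": "jog_arm", "arguments": {
  "targets": [
    [[0, 0, 0], [-2, 0, 15], 0],
    [[0, 0, 0], [-2, 0, 30], 0],
    [[0, 0, 0], [-2, 1, 38], 0],
    [[0, 0, 0], [-2, 1, 41], 0],
    [[0, 0, 0], [-2, 1, 44], 0],
    [[0, 0, 0], [-2, 1, 47], 0],
    [[0, 0, 0], [-2, 1, 50], 0],
    [[0, 0, 0], [-2, 1, 50], 0]
  ]
}}

```text
clock: 2.55
ee_pos: [0.5248, -0.272, 0.0638]
ee_rot: [3.141, 0.0, -0.435]
force: [-6.2, 2.5, 13.7]
gripper_width: -0.0002
```

Emit:
{"name": "jog_arm", "arguments": {
  "targets": [
    [[0, 0, 0], [0, 0, 2], 0],
    [[0, 0, 0], [0, 0, 2], 0],
    [[0, 0, 0], [0, 0, -15], 0],
    [[0, 0, 0], [0, 0, -40], 0],
    [[0, 0, 0], [0, 0, -40], 0]
  ]
}}

```text
clock: 3.05
ee_pos: [0.5272, -0.2732, 0.105]
ee_rot: [3.141, -0.007, -0.435]
force: [-0.3, 0.4, 0.3]
gripper_width: -0.0001
```

Run:
```python
from h import *
st=sensors.get_state();b=viewer.read_camera('wrist');cv2.imwrite('pics/w2.png',b)
P=wcast([(262,115),(44,128)],.064,st)
c=np.array([.558,-.2035]);a=np.radians(-24.8);Rm=np.array([[np.cos(a),-np.sin(a)],[np.sin(a),np.cos(a)]])
print(st['clock'],np.array(st['ee_pos']),'tcp in box',(np.array(st['ee_pos'])[:2]-c)@Rm,np.array(st['force']))
```

```text
3.05 [ 0.5272 -0.2732  0.105 ] tcp in box [ 0.0013 -0.0762] [-0.3359  0.4208  0.3341]
```

View pics/w2.png

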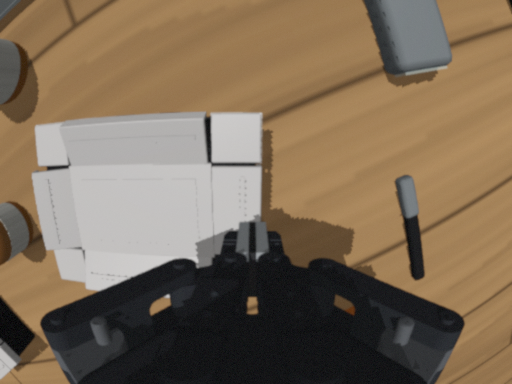

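The right section now lies flush: its edge runs straight with the corners at (262,165–225). Next is the left section.

Emit:
{"name": "jog_arm", "arguments": {
  "targets": [
    [[0, 0, 0], [0, -50, 0], 0],
    [[0, 0, 0], [0, -100, 0], 0],
    [[0, 0, 0], [0, -152, 0], 0],
    [[0, 0, 0], [0, -153, 0], 0],
    [[0, 0, 0], [0, -153, 15], 0],
    [[0, 0, 0], [0, -153, 28], 0],
    [[0, 0, 0], [0, -153, 32], 0],
    [[0, 0, 0], [0, -153, 35], 0],
    [[0, 0, 0], [0, -153, 38], 0],
    [[0, 0, 0], [0, -153, 41], 0],
    [[0, 0, 0], [0, -153, 42], 0]
  ]
}}

```text
clock: 4.2
ee_pos: [0.5878, -0.1354, 0.0636]
ee_rot: [3.138, 0.002, -0.437]
force: [-14.8, 0.8, 33.0]
gripper_width: -0.0002
```

Emit:
{"name": "jog_arm", "arguments": {
  "targets": [
    [[0, 0, 0], [0, 0, -15], 0],
    [[0, 0, 0], [0, 0, -40], 0],
    [[0, 0, 0], [30, 37, -40], 0],
    [[0, 0, 0], [58, 74, -40], 0],
    [[0, 0, 0], [58, 74, -40], 0]
  ]
}}

```text
clock: 4.7
ee_pos: [0.6093, -0.236, 0.0993]
ee_rot: [3.136, -0.003, -0.446]
force: [-0.7, 0.0, -0.1]
gripper_width: 0.0001
```

Run:
```python
from h import *
st=sensors.get_state();b=viewer.read_camera('wrist');cv2.imwrite('pics/w3.png',b)
s=viewer.read_camera('scene');cv2.imwrite('pics/s3.png',cv2.resize(s[110:260,130:330],(800,600),interpolation=cv2.INTER_CUBIC))
c=np.array([.558,-.2035]);a=np.radians(-24.8);Rm=np.array([[np.cos(a),-np.sin(a)],[np.sin(a),np.cos(a)]])
print(st['clock'],np.array(st['ee_pos']),'tcp in box',(np.array(st['ee_pos'])[:2]-c)@Rm,np.array(st['force']))
```

```text
4.7 [ 0.6093 -0.236   0.0993] tcp in box [ 0.0603 -0.008 ] [-0.7463  0.0379 -0.1124]
```

View pics/w3.png

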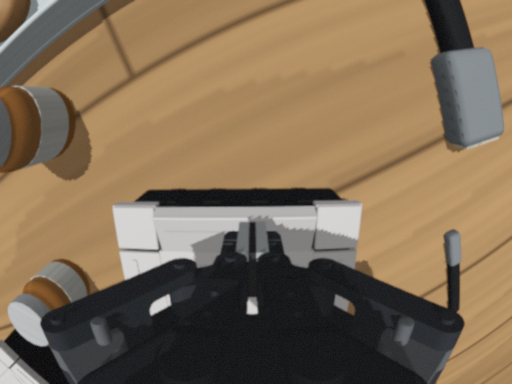

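View pics/s3.png

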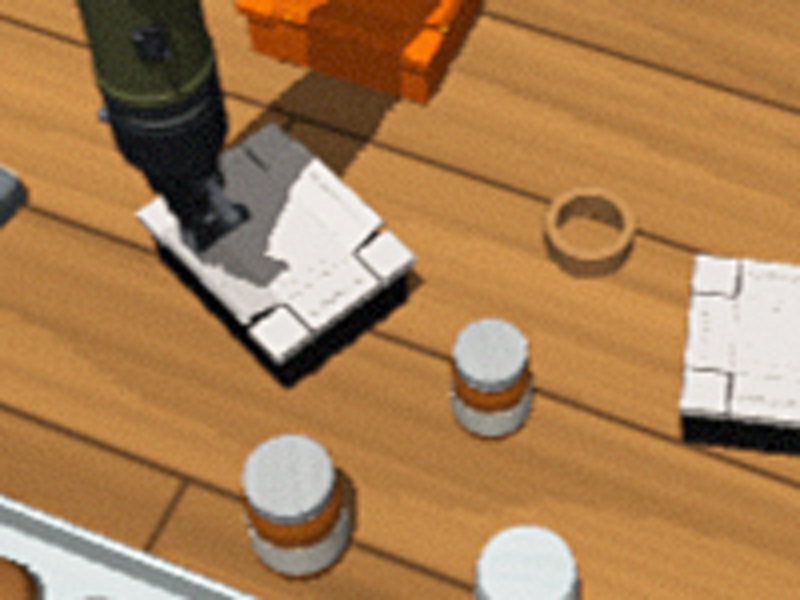

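The left section is shut too. The far section is still up, and the TCP is about 8 mm off its middle, so I'll correct that while pressing it.

Emit:
{"name": "jog_arm", "arguments": {
  "targets": [
    [[0, 0, 0], [-2, -7, 0], 0],
    [[0, 0, 0], [-2, -7, 10], 0],
    [[0, 0, 0], [-2, -7, 22], 0],
    [[0, 0, 0], [-2, -7, 26], 0],
    [[0, 0, 0], [-2, -7, 29], 0],
    [[0, 0, 0], [-2, -7, 32], 0],
    [[0, 0, 0], [-2, -7, 35], 0],
    [[0, 0, 0], [-2, -7, 36], 0]
  ]
}}

```text
clock: 5.6
ee_pos: [0.6109, -0.2183, 0.064]
ee_rot: [3.141, 0.001, -0.435]
force: [-5.3, 1.0, 10.5]
gripper_width: -0.0001
```

Emit:
{"name": "jog_arm", "arguments": {
  "targets": [
    [[0, 0, 0], [0, 0, 2], 0],
    [[0, 0, 0], [0, 0, 2], 0],
    [[0, 0, 0], [0, 0, -15], 0],
    [[0, 0, 0], [0, 0, -38], 0],
    [[0, 0, 0], [-40, 3, -38], 0],
    [[0, 0, 0], [-80, 6, -38], 0],
    [[0, 0, 0], [-111, 9, -38], 0],
    [[0, 0, 0], [-111, 9, -38], 0],
    [[0, 0, 0], [-111, 9, -38], 0]
  ]
}}

```text
clock: 6.5
ee_pos: [0.5072, -0.1798, 0.1019]
ee_rot: [3.141, -0.001, -0.435]
force: [1.0, -0.1, 0.1]
gripper_width: -0.0
```

Run:
```python
from h import *
st=sensors.get_state();b=viewer.read_camera('wrist');cv2.imwrite('pics/w4.png',b)
c=np.array([.558,-.2035]);a=np.radians(-24.8);Rm=np.array([[np.cos(a),-np.sin(a)],[np.sin(a),np.cos(a)]])
print(st['clock'],np.array(st['ee_pos']),'tcp in box',(np.array(st['ee_pos'])[:2]-c)@Rm,np.array(st['force']))
```

```text
6.5 [ 0.5072 -0.1798  0.1019] tcp in box [-0.056   0.0002] [ 1.0194 -0.0723  0.1102]
```

View pics/w4.png

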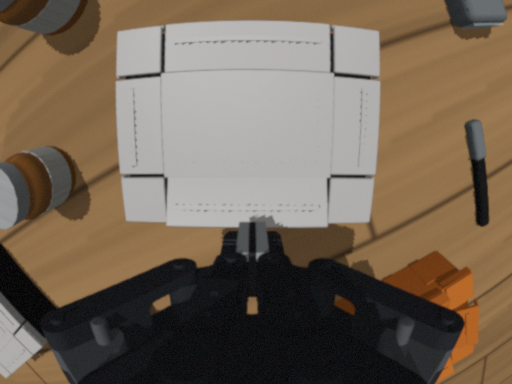

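Right and left are flush. The far section looks down, and I'll check it again. The near section still bulges, with its edge at row 227. Pressing near.

Emit:
{"name": "jog_arm", "arguments": {
  "targets": [
    [[0, 0, 0], [0, 0, 14], 0],
    [[0, 0, 0], [0, 0, 25], 0],
    [[0, 0, 0], [0, 0, 29], 0],
    [[0, 0, 0], [0, 0, 32], 0],
    [[0, 0, 0], [0, 0, 35], 0],
    [[0, 0, 0], [0, 0, 38], 0],
    [[0, 0, 0], [0, 0, 40], 0],
    [[0, 0, 0], [0, 0, 40], 0]
  ]
}}

```text
clock: 7.35
ee_pos: [0.5075, -0.1794, 0.0638]
ee_rot: [3.141, -0.0, -0.435]
force: [-6.3, 1.9, 15.6]
gripper_width: 0.0001
```

Lifting well clear, backing off towards the robot, and taking a look.

Emit:
{"name": "jog_arm", "arguments": {
  "targets": [
    [[0, 0, 0], [0, 0, 2], 0],
    [[0, 0, 0], [0, 0, 2], 0],
    [[0, 0, 0], [0, 0, -20], 0],
    [[0, 0, 0], [0, 0, -60], 0],
    [[0, 0, 0], [0, 0, -100], 0],
    [[0, 0, 0], [0, 0, -140], 0],
    [[0, 0, 0], [-20, 0, -170], 0],
    [[0, 0, 0], [-40, 0, -170], 0],
    [[0, 0, 0], [-40, 0, -170], 0],
    [[0, 0, 0], [-40, 0, -170], 0]
  ]
}}

```text
clock: 8.35
ee_pos: [0.471, -0.1627, 0.2313]
ee_rot: [3.141, -0.001, -0.435]
force: [-0.9, -0.0, -0.1]
gripper_width: -0.0001
```

Run:
```python
from h import *
st=sensors.get_state();b=viewer.read_camera('wrist')
s=viewer.read_camera('scene');t=viewer.read_camera('top')
print(st['clock'],np.array(st['ee_pos']),np.array(st['force']))
cv2.imwrite('pics/w5.png',b);cv2.imwrite('pics/s5f.png',s);cv2.imwrite('pics/t5f.png',t)
f=lambda a:cv2.resize(a,(400,300),interpolation=cv2.INTER_CUBIC)
cv2.imwrite('pics/st5.png',np.hstack([f(s[130:205,150:250]),f(t[150:225,271:371])]))
```

```text
8.35 [ 0.471  -0.1627  0.2313] [-0.8714 -0.0148 -0.1163]
```

View pics/w5.png

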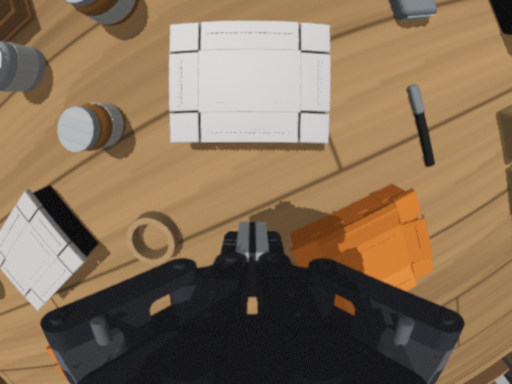

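View pics/st5.png

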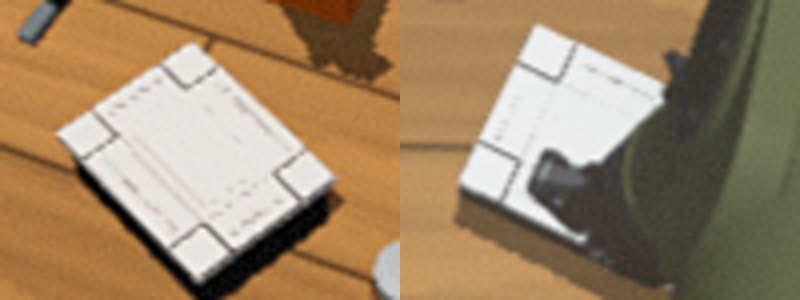

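View pics/s5f.png

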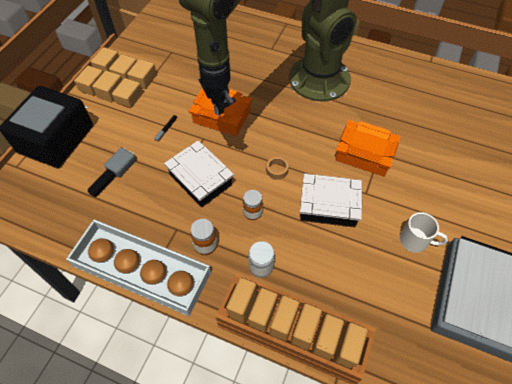

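Run:
```python
import cv2,numpy as np
b=cv2.imread('pics/w5.png');cv2.imwrite('pics/w5z.png',cv2.resize(b[10:155,155:345],(760,580),interpolation=cv2.INTER_CUBIC))
for n,p in (('near',(250,120)),('far',(250,35)),('left',(184,85)),('right',(316,85)),('mid',(250,85))): print(n,b[p[1]-3:p[1]+4,p[0]-4:p[0]+5].mean((0,1)).round())
```

```text
near [208. 209. 210.]
far [208. 209. 211.]
left [207. 209. 210.]
right [204. 206. 207.]
mid [212. 213. 215.]
```

View pics/w5z.png

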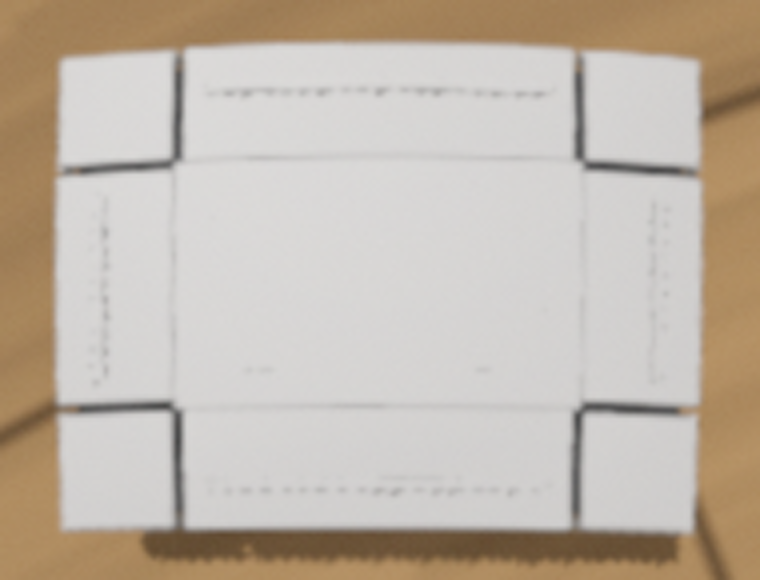

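All four sections are flush, with uniform gaps and shading. The gripper is clear of everything, so I'm handing in.

Run:
```python
from bench import bot, sensors
print(bot.close_job(), sensors.get_state()['clock'])
```

```text
the job is handed in; nothing more can be done
the job is handed in; nothing more can be done
```

I pressed all four rim sections of the open white box shut (right, left, far, then near) with the closed fingers, and handed the job in about 8.5 s into the 38 s allowed.

- **Presses:** each one stopped at about 64 mm above the table. The force readings taken there were 10–33 N, with the highest on the left section.
- **Last pictures:** all four sections lie flush with the corners, with even gaps and nearly the same brightness as the middle panel.
- **Surroundings:** by eye, the box, the shut box and the bystanders stand where they were. I did not measure the final positions.
- **Arm:** it finished raised, with the fingertips 0.23 m above the table and force readings near zero.

Two small deviations came up. The TCP stood about 4 mm higher and 2 mm to the side of where I had commanded it on the first approach, so I worked from the measured pose. It was also 8 mm off the middle before the far press. I corrected that, overshot, and pressed about 9 mm off the middle the other way; the section still closed.

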